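# Hang the dial meter on its hook, dial outward

## Task

Hang the small panel meter (the grey box with the round needle dial) by its eye on the hook of the stand, with its dial facing outward, away from the post and towards the hook's tip. Leave it hanging straight, and leave the look-alike box with the two knobs standing where it is.

Things in the scene. Friction and masses are not known exactly. Their poses are not given: they have to be found in the camera images.
- meter_centre (a point): Panel meter, loose: upright grey case 30 (x) x 50 (y) x 60 mm (z) with a hanging eye on top, 104 mm high in all, 0.11 to 0.22 kg. Point: its centre, 52 mm above its underside. z up; the round white dial with needle and graduations is on its -x side, two small brass terminals (9 mm proud) on its +x side. Sides are flush: can be gripped across its 50 mm width (y) at any height.
- meter_eye (a point): Middle of the opening of the meter's eye, 26 mm above the meter's centre, same axes. The eye is an aluminium plate 10 mm thick (x), 50 mm wide. The opening passes through along x: 34 mm wide (y), from 18 mm below this point (top of the case) up to a roof like an inverted V: 6 mm above this point at the sides, 18 mm above it at the apex; plate's top edge 26 mm above this point.
- decade_box_centre (a point): The look-alike: same case, eye and size as the meter, but with two black knobs, one above the other, on its -x side instead of a dial. Point: its centre, 52 mm above its underside. Not to be moved. It and the meter may have exchanged places.
- hook_stand: Fixed stand: base plate 100x90x10 mm, round post 16 mm thick, 178 mm tall. Origin: on the bench under the post's axis, z up. Its one hook, a round bar of 8 mm, leaves the post along the stand's -x, axis level 160 mm above the bench as far as 85 mm from the post's axis, then sloping up to its tip at 97 mm (top 174 mm above the bench). The hung meter's centre is about 121 mm above the bench.
Things that resemble listed ones, but are neither listed nor needed, are in the scene too. Leave any blue, pink or purple look-alike of the part that bears meter_centre alone.

How it is judged:
By the outcome, as a careful person would: the job done as asked, in the order asked, and still so for the second after the job is handed in, with the robot touching nothing.
It also fails if it takes over 40 s, if anything falls off the work surface, if the arm or the gripper's body presses on something with over 40 N, if the wrist force passes 120 N, or if a joint passes its speed limit or range.

## Robot

A 7-joint arm with a two-finger parallel gripper is mounted at the origin on a cart in front of the work surface, level with it; the furniture and walls round the work are solid. World frame = base frame: x ahead of the robot, y to its left, z up, the work surface at z = 0. Lengths are in m, angles in rad, forces in N, time in s.
With the tool pointing down it reaches from about 0.425 to 0.925 m from the base axis. Payload 6.8 kg.
Tool frame: the origin (TCP) lies on the centre line of the jaws, within the pads' length; the fingertips stand 25 mm ahead of it and the grasp point (between the pads) lies 6 mm ahead of it; z points along the fingers, y is the line along which they close (so a half turn about z gives the same grasp; the last joint's range is limited). The gripper opens to 85 mm and grips with 20 to 120 N. Pads are 22 mm wide; open, the fingers measure 114 mm over their backs; the gripper's body (76 mm by 85 mm) begins 54 mm behind the grasp point. The pads swing forward as they close: fully open they stand 13 mm farther back than shut.
Start: joints at [-1.382, 0.477, 0.022, 1.555, -0.011, 1.109, -0.083], TCP at [0.197, 0.646, 0.256] pointing down, gripper open.
Joint ranges: [-2.96, 2.96], [-0.34, 2.1], [-1.41, 1.46], [0.24, 2.44], [-1.37, 4.51], [0.17, 1.92], [-2.96, 2.96]. Speed limits (rad/s): [2.39, 2.39, 3.14, 3.14, 3.14, 3.14, 3.14].

## Interface

Orientations are given as a rotation vector (axis times angle).
In Python, from bench import telemetry, grab_frame, job gives the robot as it stands.
- The arm moves only by the tool apply_moves, never from a script. Its argument "rows" is a list of rows, each a list of 2 entries, a list of its own where there are three numbers: the shift along the tool's x, y, z each as a share of 250 mm, from -1 to 1, then the turn, a rotation vector about the tool's x, y, z each as a share of pi rad, from -1 to 1. A call has 1 to 10 rows; each row is the pose to reach, as a shift and turn from the pose commanded when the call began, along the tool's axes at that moment, turning the shorter way round; what a row does not reach only later rows make up. A row lasts 1/8 s, in which the tool goes at most 62.5 mm and 10.7 degrees, less where a joint would pass 70% of its speed; a pose out of reach is approached as far as the arm can. A call with a number of a shift or a turn outside -1 to 1 is refused whole. A call with a gripper value outside its range is refused whole. "jaw" is the gripper's target within -1 to 1 (fully open at 1, half-way at 0, shut at -1), set as the call begins (left out, the last holds). The fingers move at their own pace and stop on an object; "newtons" is the grip in N (left out, the last holds). Time passes only in rows, so rows that repeat a pose let the fingers close. It gives the time, the measured TCP pose, the force, the opening and the grip force at its end, in the units of the state.
- telemetry.get_obs(): the state, without advancing time (a new reading comes with each control period).
- grab_frame(name): name is "scene" or "side" or "wrist"; returns a dict with "frame" (384x512x3 uint8, red, green, blue), "vertical_fov" (degrees; the focal length in pixels is half the picture's height over the tangent of half this angle, whatever the lens; pixels are square), "cx", "cy" (the principal point, pixels), "origin" and "attitude" of the camera in the world. Camera axes: x right, y up, looking along -z (the intrinsics and any distortion apply to the point x, -y, -z); pixel columns grow to the right and rows downward; lengths in m; the calibration is good to about 2 mm. A picture is of the moment at which its call begins. There is no depth.
- job.hand_in(): hands the job in; it is judged then, once.
The state is a dict: "clock": time; "joints": joint angles; "qvel": joint speeds; "tau": joint torques, N m; "tcp_pos": TCP position; "orientation": TCP orientation; "contact_force": force on the tool from outside, world axes, zero at the start; "moment": the same for the moment, N m; "grip_width": finger opening in m; "gripper_force": force on a finger pad.
Only numpy, scipy, OpenCV 4.12 (cv2) and the standard library are available. Lean on these libraries where they do the work, as an engineer would, in place of code of your own. Each camera call takes 0.05 s, during which the arm holds its last target. There are 200 camera calls.

## Working session

There is one attempt and no reset: what is moved stays moved. The work goes in short steps, Python scripts to look and compute and a tool call to move; the robot and the scene stay as the last step left them, time stands still between calls to the robot, and variables do not carry over. Pictures are saved under pics/ and viewed, at most 10 in all, crops included, and the job is handed in when it is done.

Besides the shell and the picture viewer there is one more tool, called as name(argument=value, ...) on one line, values as JSON. apply_moves: Moves the arm, as the interface text tells. Its arguments: {"type":"object","properties":{"rows":{"type":"array"},"jaw":{"type":"number"},"newtons":{"type":"number"}},"required":["rows"]}

```bash
mkdir -p pics; cat > h.py <<'E'
import numpy as np, cv2, pickle
from bench import telemetry, grab_frame, job
def cap(n):
    d=grab_frame(n); pickle.dump(d,open(f'pics/{n}.pkl','wb')); return d
def load(n): return pickle.load(open(f'pics/{n}.pkl','rb'))
E
python3 - <<'E'
from h import *
print(telemetry.get_obs())
for n in ("scene","side","wrist"):
    d=cap(n); cv2.imwrite(f'pics/{n}0.png',d['frame'][:,:,::-1]); print(n,{k:v for k,v in d.items() if k!='frame'})
a=[load(n)['frame'] for n in("scene","side")]
cv2.imwrite('pics/both.png',cv2.resize(np.vstack(a),(512,768))[:,:,::-1])
E
```

```text
{'clock': 0.0, 'joints': array([-1.38210119,  0.47779864,  0.02237277,  1.55643036, -0.01149083,
        1.10927821, -0.08307972]), 'qvel': array([-1.63853568e-03, -7.69396956e-05, -1.08624381e-03,  5.63602564e-04,
       -1.07708016e-03, -6.40463931e-05,  1.51551637e-03]), 'tau': array([-5.32386675e-04, -5.96441817e+01,  1.60782225e+00, -2.81197429e+01,
        1.25022573e-02,  9.33405769e-03, -5.27384813e-06]), 'tcp_pos': array([0.19728503, 0.6449729 , 0.25533619]), 'orientation': array([-4.64452996e-01, -3.10695903e+00,  2.80001478e-03]), 'contact_force': array([ 0.31275517,  0.01987631, -0.40155165]), 'moment': array([ 0.03951722, -0.07266209, -0.0112254 ]), 'gripper_force': 0.0, 'grip_width': 0.08484085245970027}
scene {'vertical_fov': 52.01645060809992, 'cx': 252.36894913482504, 'cy': 194.59665663905523, 'origin': array([-0.04506468, -0.36647602,  0.79747016]), 'attitude': array([ 0.71140389, -0.41958292, -1.00502098])}
side {'vertical_fov': 56.28213333640657, 'cx': 254.3984087263508, 'cy': 198.91719618135363, 'origin': array([1.09966359, 0.12157241, 0.75256532]), 'attitude': array([0.49730788, 0.61090867, 1.72049148])}
wrist {'vertical_fov': 67.41369112203222, 'cx': 259.8845308263351, 'cy': 197.73819732300987, 'origin': array([0.12666703, 0.66683457, 0.3726303 ]), 'attitude': array([-0.25310096, -0.18320373,  1.26434436])}
```

View pics/scene0.png

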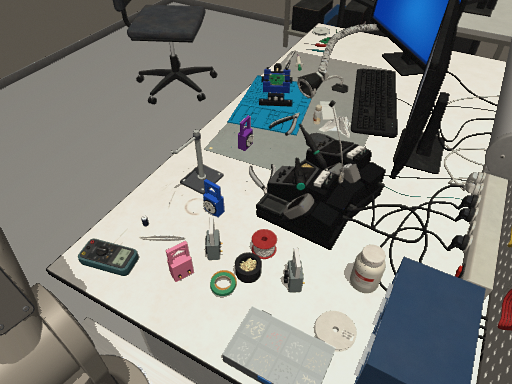

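View pics/side0.png

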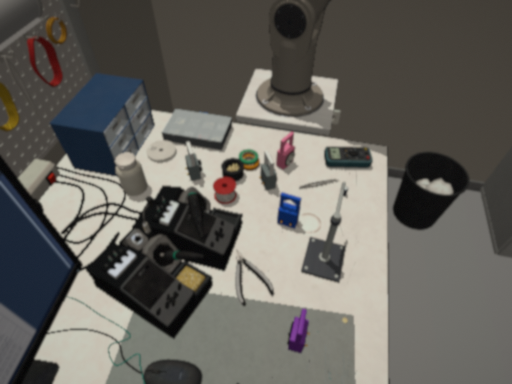

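The scene picture shows two grey boxes with eyes, at (213,240) and (293,270). There are blue (213,200), pink (180,260) and purple (245,135) look-alikes, and the stand is at (200,175). The meter could be taken for either grey box, so I'll check them in one crop.

```bash
python3 - <<'E'
from h import *
s=load('scene')['frame'];t=load('side')['frame']
c=lambda f,x,y,w=50,h=45:cv2.resize(f[y-h:y+h,x-w:x+w],(400,300),interpolation=cv2.INTER_CUBIC) if 1 else 0
c2=lambda f,x,y:cv2.resize(f[y-30:y+30,x-40:x+40],(400,300),interpolation=cv2.INTER_CUBIC)
im=np.vstack([np.hstack([c2(s,213,240),c2(s,293,270)]),np.hstack([c2(t,230,170),cv2.resize(s[125:200,150:250],(400,300),interpolation=cv2.INTER_CUBIC)])])
cv2.imwrite('pics/c1.png',im[:,:,::-1])
E
```

```text
(no output)
```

View pics/c1.png

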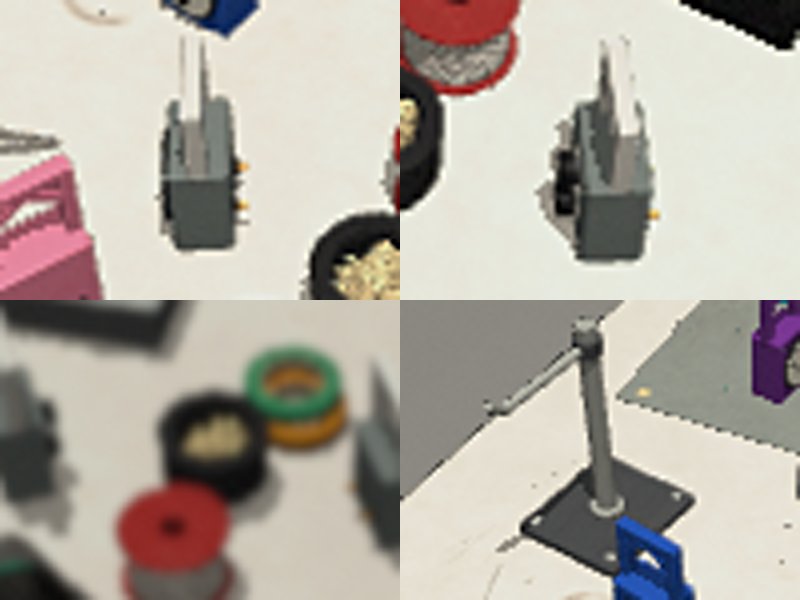

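The left box at (213,240) has the flat round dial on its left and brass terminals on its right, so it is the meter. The right one at (293,270) shows two stacked knobs, so it is the decade box. Next I'll get positions by ray casting.

```bash
cat >> h.py <<'E'
from scipy.spatial.transform import Rotation as R
def ray(d,u,v):
    f=d['frame'].shape[0]/2/np.tan(np.radians(d['vertical_fov'])/2)
    w=R.from_rotvec(d['attitude']).apply([(u-d['cx'])/f,-(v-d['cy'])/f,-1]); return d['origin'],w
def onz(d,u,v,z):
    o,w=ray(d,u,v); return (o+w*(z-o[2])/w[2])
def proj(d,p):
    f=d['frame'].shape[0]/2/np.tan(np.radians(d['vertical_fov'])/2)
    q=R.from_rotvec(d['attitude']).inv().apply(np.array(p)-d['origin']); return np.array([d['cx']+f*q[0]/-q[2],d['cy']-f*q[1]/-q[2]])
E
python3 - <<'E'
from h import *
np.set_printoptions(precision=4,suppress=True)
s=load('scene');t=load('side')
for n,u,v,z in [('nbl',208,259,0),('nbr',220,259.6,0),('ntl',205.6,245.6,.06),('ntr',219,246,.06),('ftl',209,230,.06),('ftr',218.6,230,.06),('eyeTopL',209,217.4,.104),('eyeTopR',214.6,217.4,.104),('postbase',201.3,176,.01),('posttop',196.8,132,.178),('hooktip',173.3,152,.17)]:
    p=onz(s,u,v,z); print(n,p,'side px',proj(t,p))
f=t['frame']
im=np.hstack([cv2.resize(f[140:200,240:300],(390,390),interpolation=3),cv2.resize(f[175:285,295:365],(248,390),interpolation=3)])
cv2.imwrite('pics/c2.png',im[:,:,::-1])
E
```

```text
nbl [0.407  0.0093 0.    ] side px [268.5284 177.2641]
nbr [ 0.4199 -0.0175  0.    ] side px [258.3794 178.8874]
ntl [0.4023 0.0073 0.06  ] side px [269.0056 160.9775]
ntr [ 0.4167 -0.0208  0.06  ] side px [257.8215 162.8869]
ftl [0.4461 0.0268 0.06  ] side px [272.902  173.4955]
ftr [0.4575 0.0064 0.06  ] side px [264.4781 175.2352]
eyeTopL [0.4492 0.0249 0.104 ] side px [272.7333 162.3389]
eyeTopR [0.4557 0.0133 0.104 ] side px [267.7958 163.3292]
postbase [0.6435 0.1898 0.01  ] side px [323.4986 258.93  ]
posttop [0.6355 0.1804 0.178 ] side px [332.3352 212.3696]
hooktip [0.5443 0.1903 0.17  ] side px [340.0091 183.1506]
```

View pics/c2.png

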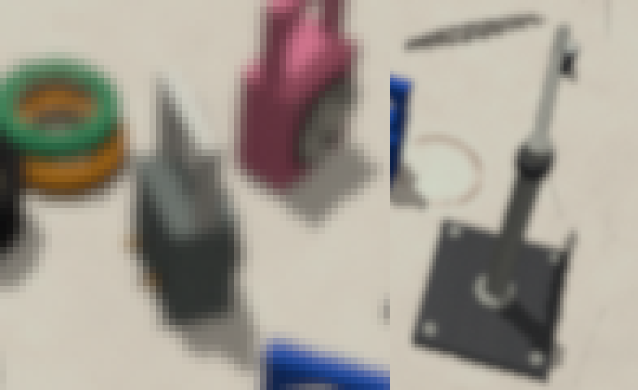

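```bash
cat >> h.py <<'E'
def tri(d1,p1,d2,p2):
    o1,w1=ray(d1,*p1);o2,w2=ray(d2,*p2)
    k=np.linalg.lstsq(np.c_[w1,-w2],o2-o1,rcond=None)[0]; a=o1+k[0]*w1;b=o2+k[1]*w2
    return (a+b)/2,np.linalg.norm(a-b)
def goal(pos,yaw_y):
    "shift shares and turn shares from the tool's present pose to pos, tool down, tool y along yaw_y (deg, either way)"
    o=telemetry.get_obs(); r0=R.from_rotvec(o['orientation']); sh=r0.inv().apply(np.array(pos)-o['tcp_pos'])/.25
    out=[]
    for k in (0,180):
        a=np.radians(yaw_y+k); y=np.array([np.cos(a),np.sin(a),0]); z=np.array([0,0,-1.]); x=np.cross(y,z)
        out.append((r0.inv()*R.from_matrix(np.c_[x,y,z])).as_rotvec()/np.pi)
    print('shift',sh.round(4),'turns',[q.round(4) for q in out],'axes x,y',r0.as_matrix()[:,:2].T.round(3))
E
python3 - <<'E'
from h import *
np.set_printoptions(precision=4,suppress=True)
s=load('scene');t=load('side')
print('base',tri(s,(201.3,177),t,(323.2,256.2)),'top',tri(s,(196.8,132),t,(336,218.7)),'tip',tri(s,(173.3,152),t,(343.9,182.9)))
for p in [(180,181),(202.5,165.5),(223.7,173.7)]: print('plate',onz(s,*p,.01))
for n,p in dict(blue=(213,215),pink=(180,279)).items(): print(n,onz(s,*p,0))
goal([.431,.0055,.2],28)
E
```

```text
base (array([0.6381, 0.1871, 0.0119]), np.float64(0.002202764787121082)) top (array([0.6442, 0.1888, 0.1701]), np.float64(0.002359848259910696)) tip (array([0.5445, 0.1951, 0.17  ]), np.float64(0.007826496443381369))
plate [0.5948 0.2321 0.01  ]
plate [0.6851 0.2138 0.01  ]
plate [0.6848 0.1369 0.01  ]
blue [0.536  0.0789 0.    ]
pink [ 0.3266  0.0351 -0.    ]
shift [-1.6421 -2.1727  0.2255] turns [array([-0.0004,  0.0002,  0.25  ]), array([-0.0003, -0.0005, -0.75  ])] axes x,y [[-0.956  0.293 -0.   ]
 [ 0.293  0.956 -0.001]]
```

apply_moves(rows=[[[-0.2,-0.25,0],[0,0,0]],[[-0.4,-0.45,0],[0,0,0]],[[-0.6,-0.7,0],[0,0,0]],[[-0.8,-0.95,0],[0,0,0]],[[-0.8,-1,0],[0,0,0]],[[-0.8,-1,0],[0,0,0]]])

```text
clock: 0.9
tcp_pos: [0.3169, 0.3434, 0.2561]
orientation: [-0.475, -3.105, 0.003]
contact_force: [-0.2, 0.0, -0.1]
grip_width: 0.0858
gripper_force: 0.0
```

apply_moves(rows=[[[-0.2,-0.2,0],[0,0,0.05]],[[-0.4,-0.4,0],[0,0,0.1]],[[-0.6,-0.65,0],[0,0,0.15]],[[-0.7,-0.85,0],[0,0,0.2]],[[-0.7,-1,0],[0,0,0.25]],[[-0.7,-1,0],[0,0,0.25]],[[-0.7,-1,0],[0,0,0.25]]])

```text
clock: 1.78
tcp_pos: [0.4101, 0.0588, 0.2565]
orientation: [1.616, 2.694, 0.001]
contact_force: [-0.1, 0.4, 0.8]
grip_width: 0.0856
gripper_force: 0.0
```

```bash
python3 - <<'E'
from h import *
o=telemetry.get_obs();print(o['clock'],o['tcp_pos'],o['joints'].round(2))
goal([.431,.0055,.2],28)
w=cap('wrist');cv2.imwrite('pics/w1.png',w['frame'][:,:,::-1]);print(w['origin'])
E
```

```text
1.775 [0.41007957 0.05880581 0.25646651] [-0.72  0.02  0.44  2.16 -0.01  0.96  0.22]
shift [-0.2276 -0.0267  0.2258] turns [array([ 0.0002, -0.0001,  0.0005]), array([ 1.000e-04,  4.000e-04, -9.995e-01])] axes x,y [[-0.471  0.882  0.   ]
 [ 0.882  0.471  0.001]]
[0.37488133 0.12350237 0.37368988]
```

View pics/w1.png

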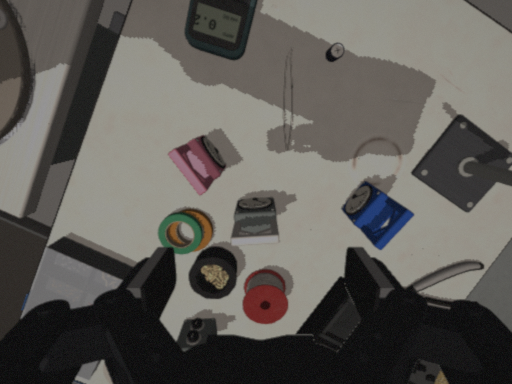

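The wrist view shows the meter at (256,220), with its dial side at the top near (256,203) and the plate's top edge near (256,242). The stand base is at (465,165) and the blue look-alike at (378,213).

```bash
python3 - <<'E'
from h import *
w=load('wrist')['frame'];c=cv2.resize(w[185:255,220:295],(750,700)[0:2] if 0 else (600,560),interpolation=3)
cv2.imwrite('pics/c3.png',c[:,:,::-1])
E
```

```text
(no output)
```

View pics/c3.png

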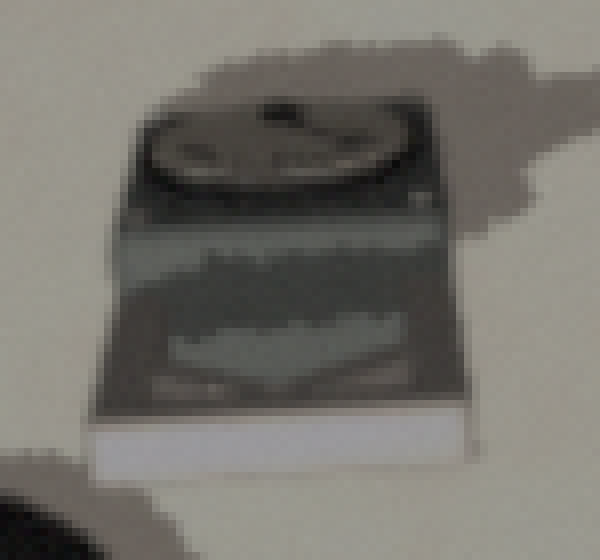

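```bash
python3 - <<'E'
from h import *
np.set_printoptions(precision=4,suppress=True)
w=load('wrist')
P=lambda x,y,z:onz(w,220+x/8-.5+.06,185+y/8-.5+.06,z)
T=[P(*p,.104) for p in [(88,425),(465,402),(468,458),(95,480)]]
print(np.array(T)); c=np.mean(T,0);d=T[1]-T[0]+T[2]-T[3];print('centre',c,'yaw',np.degrees(np.arctan2(d[1],d[0])),np.linalg.norm(d)/2)
a,b=P(122,228,.06),P(445,220,.06);print(a,b,np.degrees(np.arctan2(*(b-a)[1::-1])),np.linalg.norm(b-a), (a+b)/2)
E
```

```text
[[ 0.4067  0.0002  0.104 ]
 [ 0.4476  0.0256  0.104 ]
 [ 0.4517  0.019   0.104 ]
 [ 0.4109 -0.0063  0.104 ]]
centre [0.4292 0.0096 0.104 ] yaw 31.806341018295125 0.04809557806416839
[0.4024 0.0102 0.06  ] [0.443  0.0332 0.06  ] 29.563122501883967 0.04670046247744004 [0.4227 0.0217 0.06  ]
```

```bash
python3 - <<'E'
from h import *
goal([.430,.009,.15],31); goal([.430,.009,.073],31)
E
```

```text
shift [-0.215  -0.0248  0.4256] turns [array([ 0.0002, -0.    , -0.0157]), array([-0.000e+00, -2.000e-04,  9.843e-01])] axes x,y [[-0.472  0.882  0.   ]
 [ 0.882  0.472  0.   ]]
shift [-0.215  -0.025   0.7336] turns [array([ 0.0002, -0.    , -0.0157]), array([-0.000e+00, -2.000e-04,  9.843e-01])] axes x,y [[-0.472  0.882  0.   ]
 [ 0.882  0.472  0.   ]]
```

apply_moves(rows=[[[-0.2,-0.025,0.1],[0,0,-0.0157]],[[-0.215,-0.025,0.3],[0,0,-0.0157]],[[-0.215,-0.025,0.4],[0,0,-0.0157]],[[-0.215,-0.025,0.4],[0,0,-0.0157]]])

```text
clock: 2.33
tcp_pos: [0.4285, 0.0085, 0.1548]
orientation: [-1.546, -2.732, 0.005]
contact_force: [0.4, -0.2, -0.5]
grip_width: 0.0854
gripper_force: 0.0
```

```bash
python3 - <<'E'
from h import *
o=telemetry.get_obs();print(o['tcp_pos'],o['joints'].round(2));goal([.430,.009,.073],31)
w=cap('wrist');f=w['frame'];cv2.imwrite('pics/w2.png',cv2.resize(f[120:384,110:410],(750,600)[:2] and (680,598))[:,:,::-1])
print(proj(w,[.430,.009,.104]))
E
```

```text
[0.42853348 0.00852208 0.15476951] [-0.59  0.23  0.49  2.24 -0.17  0.71  0.55]
shift [-0.0016  0.0074  0.327 ] turns [array([-0.0014, -0.0003, -0.    ]), array([-4.0e-04,  2.2e-03,  1.0e+00])] axes x,y [[-0.515  0.857  0.001]
 [ 0.857  0.515 -0.004]]
[263.64932947 233.24545402]
```

View pics/w2.png

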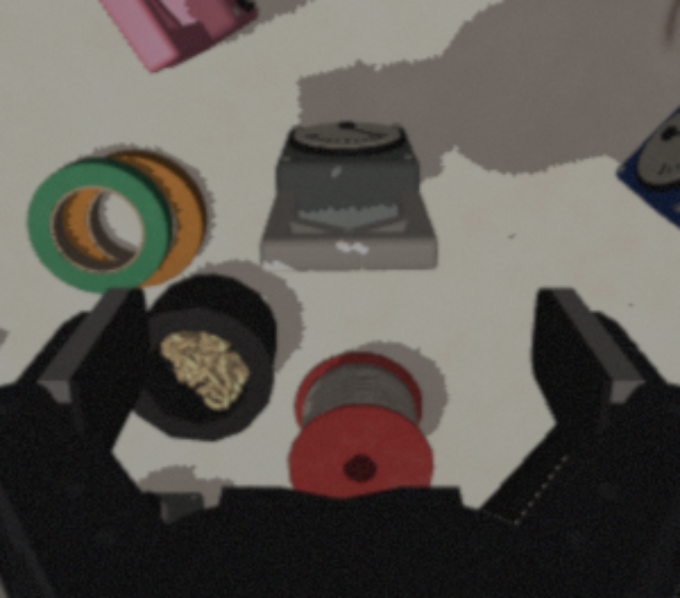

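Aligned: the meter's plate is centred between the fingers at crop (349,250), i.e. (264,230), dial at the top. The low tape rings and the bowl lie below fingertip height. I'll descend and grip.

apply_moves(rows=[[[-0.002,0.007,0.15],[-0.0014,0,0]],[[-0.002,0.007,0.28],[-0.0014,0,0]],[[-0.002,0.007,0.327],[-0.0014,0,0]],[[-0.002,0.007,0.327],[-0.0014,0,0]],[[-0.002,0.007,0.327],[-0.0014,0,0]]])

```text
clock: 3.0
tcp_pos: [0.4323, 0.0081, 0.0758]
orientation: [1.549, 2.729, 0.009]
contact_force: [0.1, -0.8, 0.0]
grip_width: 0.0858
gripper_force: 0.0
```

apply_moves(rows=[[[0,0,0],[0,0,0]],[[0,0,0],[0,0,0]],[[0,0,0],[0,0,0]],[[0,0,0],[0,0,0]],[[0,0,0],[0,0,0]],[[0,0,0],[0,0,0]],[[0,0,0],[0,0,0]]], jaw=-0.6, newtons=40)

```text
clock: 3.88
tcp_pos: [0.4316, 0.0079, 0.0752]
orientation: [1.55, 2.73, 0.007]
contact_force: [-1.6, 0.2, 8.9]
grip_width: 0.0496
gripper_force: 40.3
```

apply_moves(rows=[[[0,0,-0.06],[0,0,0]],[[0,0,-0.2],[0,0,0]],[[0,0,-0.4],[0,0,0]],[[0,0,-0.6],[0,0,0]],[[0,0,-0.7],[0,0,0]],[[0,0,-0.7],[0,0,0]],[[0,0,-0.7],[0,0,0]]])

```text
clock: 4.75
tcp_pos: [0.4297, 0.0073, 0.2487]
orientation: [1.551, 2.731, 0.005]
contact_force: [-0.5, -0.7, -2.5]
grip_width: 0.0493
gripper_force: 42.6
```

```bash
python3 - <<'E'
from h import *
o=telemetry.get_obs();print(o['tcp_pos'],o['joints'].round(2),o['grip_width'],o['contact_force'])
goal([.46,.188,.26],88)
w=cap('wrist');f=w['frame'];cv2.imwrite('pics/w3.png',f[:,:,::-1])
E
```

```text
[0.42966449 0.00726695 0.24874931] [-0.69  0.06  0.56  2.15 -0.04  0.94  0.43] 0.04925581730578427 [-0.4548665  -0.72038129 -2.47472398]
shift [ 0.5587  0.4748 -0.0432] turns [array([ 1.000e-03,  3.000e-04, -3.177e-01]), array([ 4.000e-04, -1.100e-03,  6.823e-01])] axes x,y [[-0.512  0.859  0.001]
 [ 0.859  0.512  0.003]]
```

apply_moves(rows=[[[0.08,0.08,0],[0,0,-0.055]],[[0.16,0.16,0],[0,0,-0.11]],[[0.25,0.24,0],[0,0,-0.165]],[[0.35,0.32,0],[0,0,-0.22]],[[0.45,0.4,0],[0,0,-0.275]],[[0.56,0.475,0],[0,0,-0.318]],[[0.56,0.475,0],[0,0,-0.318]],[[0.56,0.475,0],[0,0,-0.318]]])

```text
clock: 5.8
tcp_pos: [0.4603, 0.1874, 0.2487]
orientation: [0.056, 3.14, 0.0]
contact_force: [0.4, -1.3, -2.2]
grip_width: 0.0495
gripper_force: 42.5
```

```bash
python3 - <<'E'
from h import *
o=telemetry.get_obs();print(o['tcp_pos'],o['joints'].round(2),R.from_rotvec(o['orientation']).as_matrix().round(3))
fr=[cap(n)['frame'] for n in('wrist','scene','side')]
z=lambda f,x0,x1,y0,y1:cv2.resize(f[y0:y1,x0:x1],(400,300),interpolation=3)
im=np.vstack([np.hstack([cv2.resize(fr[0],(400,300)),z(fr[1],145,245,125,200)]),np.hstack([z(fr[2],280,400,180,270),z(fr[2],295,355,170,215)])])
cv2.imwrite('pics/c4.png',im[:,:,::-1])
E
```

```text
[0.46026386 0.18739685 0.24874171] [-0.81  0.19  0.34  2.   -0.08  0.96  1.1 ] [[-0.999  0.035  0.001]
 [ 0.035  0.999  0.   ]
 [-0.001  0.    -1.   ]]
```

View pics/c4.png

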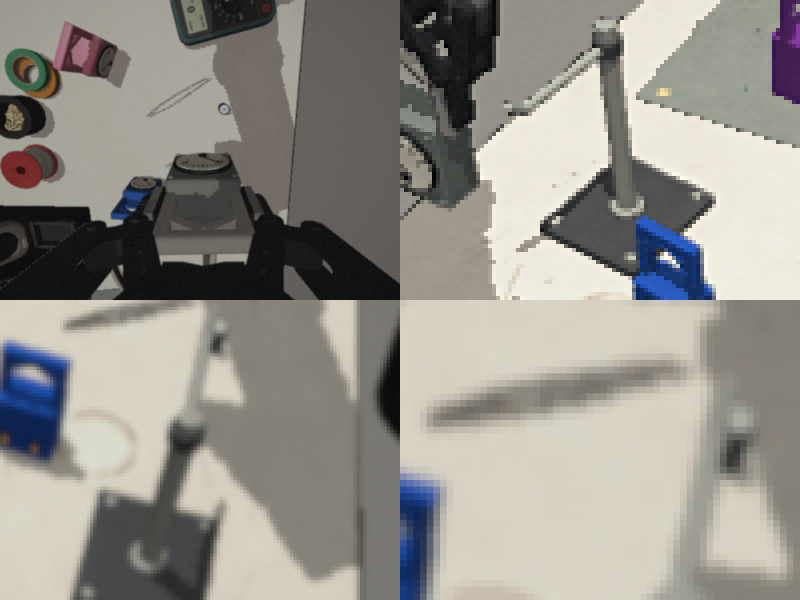

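```bash
python3 - <<'E'
from h import *
np.set_printoptions(precision=4,suppress=True)
s=load('scene');t=load('side')
S=lambda x,y:(145+(x-400)/4-.4,125+y/4-.4); T=lambda x,y:(280+x/3.333-.4,180+(y-300)/3.333-.4)
for n,p,z in [('bar at post',S(597,58),.16),('bar mid',S(562,81),.16),('bar end',S(524,103),.16),('tip',S(508,107),.17),('post top',S(607,24),.178),('base',S(626,208),.012)]: print('scene',n,onz(s,*p,z))
for n,p,z in [('bar near post',T(191,415),.16),('bar mid',T(200,370),.16),('bar far',T(210,322),.16),('top c',T(187,430),.178),('base',T(149,556),.012)]: print('side',n,onz(t,*p,z))
for n,p in dict(l=(549,228),back=(635,157),r=(713,199)).items(): print(n,onz(s,*S(*p),.01))
for n,p in dict(a=(100,490),b=(217,515)).items(): print('side',n,onz(t,*T(*p),.01))
E
```

```text
scene bar at post [0.6248 0.1847 0.16  ]
scene bar mid [0.593  0.1904 0.16  ]
scene bar end [0.5621 0.1982 0.16  ]
scene tip [0.5443 0.1957 0.17  ]
scene post top [0.6401 0.1851 0.178 ]
scene base [0.6393 0.1874 0.012 ]
side bar near post [0.6233 0.1919 0.16  ]
side bar mid [0.5855 0.1945 0.16  ]
side bar far [0.5426 0.1978 0.16  ]
side top c [0.6496 0.1884 0.178 ]
side base [0.6375 0.1907 0.012 ]
l [0.5953 0.2258 0.01  ]
back [0.6929 0.2159 0.01  ]
r [0.681  0.1376 0.01  ]
side a [0.5884 0.1497 0.01  ]
side b [0.5904 0.2358 0.01  ]
```

```bash
python3 - <<'E'
from h import *
goal([.480,.202,.160],85)
E
```

```text
shift [-0.0741  0.0616  0.3586] turns [array([0.0005, 0.0009, 0.0163]), array([-1.400e-03,  8.000e-04, -9.837e-01])] axes x,y [[-0.999  0.036 -0.003]
 [ 0.036  0.999  0.001]]
```

apply_moves(rows=[[[-0.04,0.06,0.1],[0,0.001,0.016]],[[-0.074,0.06,0.25],[0,0.001,0.016]],[[-0.074,0.06,0.34],[0,0.001,0.016]],[[-0.074,0.06,0.359],[0,0.001,0.016]],[[-0.074,0.06,0.359],[0,0.001,0.016]]])

```text
clock: 6.58
tcp_pos: [0.4804, 0.2027, 0.1608]
orientation: [0.133, 3.138, 0.004]
contact_force: [-0.4, 0.2, -2.1]
grip_width: 0.0493
gripper_force: 42.4
```

```bash
python3 - <<'E'
from h import *
goal([.582,.193,.160],85)
fr=[cap(n)['frame'] for n in('scene','side')]
im=np.hstack([cv2.resize(fr[0][120:210,125:225],(400,360),interpolation=3),cv2.resize(fr[1][145:235,290:390],(400,360),interpolation=3)])
cv2.imwrite('pics/c5.png',im[:,:,::-1])
E
```

```text
shift [-0.4082 -0.0042  0.0037] turns [array([0.0008, 0.0002, 0.0007]), array([-3.000e-04,  1.300e-03, -9.993e-01])] axes x,y [[-0.996  0.085 -0.001]
 [ 0.085  0.996  0.003]]
```

View pics/c5.png

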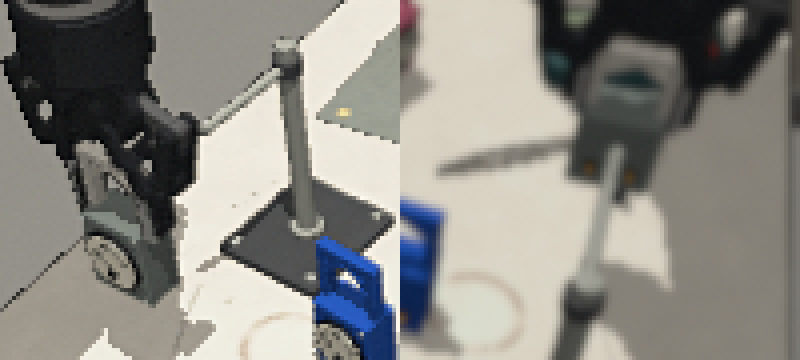

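Both views show the dial facing outward and the hook tip, at (617,150) in the right crop, pointing at the eye. I'll slide it in, checking force part way.

apply_moves(rows=[[[-0.06,0,0.003],[0,0,0]],[[-0.13,0,0.003],[0,0,0]],[[-0.2,-0.002,0.003],[0,0,0]],[[-0.25,-0.002,0.003],[0,0,0]],[[-0.28,-0.002,0.003],[0,0,0]]])

```text
clock: 7.3
tcp_pos: [0.5509, 0.1963, 0.1595]
orientation: [0.133, 3.138, 0.003]
contact_force: [-0.8, -0.6, -1.8]
grip_width: 0.0492
gripper_force: 42.4
```

```bash
python3 - <<'E'
from h import *
goal([.582,.193,.160],85)
print(telemetry.get_obs()['contact_force'])
E
```

```text
shift [-0.1252 -0.0025 -0.002 ] turns [array([0.0007, 0.0001, 0.0008]), array([-2.000e-04,  1.100e-03, -9.992e-01])] axes x,y [[-0.996  0.085 -0.   ]
 [ 0.085  0.996  0.002]]
[-0.76556722 -0.56828699 -1.77979902]
```

No contact, so I'll go on to the middle of the hook, then lower partly.

apply_moves(rows=[[[-0.06,-0.002,0],[0,0,0]],[[-0.11,-0.002,0],[0,0,0]],[[-0.125,-0.002,0],[0,0,0]],[[-0.125,-0.002,0.03],[0,0,0]],[[-0.125,-0.002,0.045],[0,0,0]],[[-0.125,-0.002,0.045],[0,0,0]]])

```text
clock: 8.05
tcp_pos: [0.5802, 0.1936, 0.1479]
orientation: [-0.131, -3.138, -0.003]
contact_force: [-0.5, 0.1, -0.6]
grip_width: 0.0494
gripper_force: 42.5
```

```bash
python3 - <<'E'
from h import *
print(telemetry.get_obs()['contact_force'])
fr=[cap(n)['frame'] for n in('scene','side')]
im=np.hstack([cv2.resize(fr[0][110:200,140:240],(400,360),interpolation=3),cv2.resize(fr[1][165:255,290:390],(400,360),interpolation=3)])
cv2.imwrite('pics/c6.png',im[:,:,::-1])
E
```

```text
[-0.47389855  0.13729479 -0.63710151]
```

View pics/c6.png

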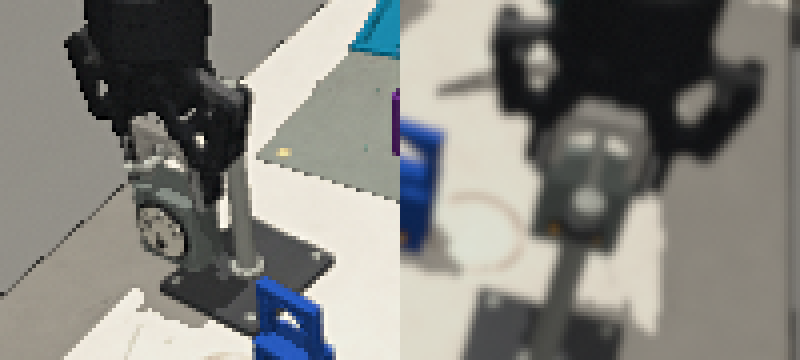

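The bar passes through the eye, centred: its tip shows at (150,165) on the left, and the bar sits between the two bright openings at (595,145) on the right. I'll lower until it's carried.

apply_moves(rows=[[[0,0,0.006],[0,0,0]],[[0,0,0.01],[0,0,0]],[[0,0,0.013],[0,0,0]],[[0,0,0.013],[0,0,0]]])

```text
clock: 8.65
tcp_pos: [0.5809, 0.1935, 0.1451]
orientation: [0.132, 3.138, 0.004]
contact_force: [-0.2, 0.4, -2.2]
grip_width: 0.0494
gripper_force: 42.5
```

apply_moves(rows=[[[0,0,0.005],[0,0,0]],[[0,0,0.008],[0,0,0]],[[0,0,0.008],[0,0,0]]])

```text
clock: 9.02
tcp_pos: [0.5814, 0.1933, 0.1441]
orientation: [0.133, 3.138, 0.004]
contact_force: [-2.0, -1.3, 5.1]
grip_width: 0.0496
gripper_force: 43.4
```

Seated: force rose by about 7 N at the expected height. Releasing.

apply_moves(rows=[[[0,0,0],[0,0,0]],[[0,0,0],[0,0,0]],[[0,0,0],[0,0,0]],[[0,0,0],[0,0,0]],[[0,0,0],[0,0,0]],[[0,0,0],[0,0,0]]], jaw=0.8)

```text
clock: 9.78
tcp_pos: [0.581, 0.1936, 0.1432]
orientation: [0.132, 3.138, 0.004]
contact_force: [-0.2, 0.5, 0.2]
grip_width: 0.077
gripper_force: 0.0
```

apply_moves(rows=[[[0,0,-0.04],[0,0,0]],[[0,0,-0.1],[0,0,0]],[[0,0,-0.2],[0,0,0]],[[0,0,-0.4],[0,0,0]],[[0,0,-0.6],[0,0,0]],[[0,0,-0.8],[0,0,0]],[[0,0,-0.8],[0,0,0]],[[0,0,-0.8],[0,0,0]],[[0,0,-0.8],[0,0,0]]])

```text
clock: 10.9
tcp_pos: [0.5801, 0.1929, 0.342]
orientation: [-0.132, -3.137, -0.002]
contact_force: [-0.0, 0.2, -0.3]
grip_width: 0.0771
gripper_force: 0.0
```

```bash
python3 - <<'E'
from h import *
o=telemetry.get_obs();print(o['clock'],o['tcp_pos'],o['contact_force'],o['grip_width'])
a=[cap(n) for n in('scene','side')]
import time
b=[grab_frame(n) for n in('scene','side')]
# predicted outline of a straight-hanging meter vs image: dial and terminal colours
c=np.array([.5815,.1930,.121]); rz=R.from_euler('z',-5,degrees=True)
P=lambda x,y,z:c+rz.apply([x,y,z])
for d,e,n in zip(a,b,('scene','side')):
    print(n,'diff',np.abs(d['frame'].astype(int)-e['frame']).max(axis=2)[100:240].mean().round(2),(np.abs(d['frame'].astype(int)-e['frame']).max(axis=2)>40).sum())
    print(' dial',proj(d,P(-.017,0,-.022)).round(1),'termin',proj(d,P(.024,0,-.022)).round(1),'plate top',proj(d,P(0,-.025,.052)).round(1),proj(d,P(0,.025,.052)).round(1))
s=a[0]['frame'];u,v=proj(a[0],P(-.017,0,-.022)).astype(int)
g=cv2.cvtColor(s,cv2.COLOR_RGB2GRAY)[v-26:v+16,u-18:u+22]
for r in g[::2]: print(' '.join('%3d'%q for q in r[::2]))
E
```

```text
10.9 [0.58010785 0.1928831  0.34195982] [-0.02928842  0.22405003 -0.32749106] 0.07707164861585178
scene diff 1.52 21
 dial [180.3 168.1] termin [190.2 160. ] plate top [188.4 146.3] [173.8 139.6]
side diff 0.9 0
 dial [335.2 210.5] termin [332.1 224.3] plate top [328.5 192.3] [352.1 198. ]
141 142 142 142 141 142 123 232 237 232  94 138  70 108  79 232 232  82 105 166
140 141 142 140 141 142 121  93 137 206 238 231 211 158 228 228 230  83 106 139
141 140 141 143 141 142  95 131 121 119 122 189 237 234 193 227 229  78 109 118
141 141 141 141 141 142 136 131 132 187 121 134 117 134 182 228 228  74 106 111
141 140 142 140 136 129 137 203 176  87 149 139 124 131 163 228 232  67 106 104
140 141 141 141 139 140 104 121  83  84 108 154 109 136 137 229 230 104 106  99
142 141 142 141 142 135 147 121 120  78  79  77  87 127 124 233 230 146 105  94
140 141 142 142  47 145 136 132 129  77 131  74  83 125 124 217 234 186 103 100
140 142 141  61 151 149  74  76  80 134 132 132 127 124 122 124 165 233 102 102
141 143  85 153 149 150  76  60  64  93 139 134 133 128 126  65 168 234  98 103
143  97 1
[... 170 characters left out ...]
 148 108 113 145 135 152  10  75  73  72  70  80 243  88 105
147 148 149 149 148 149 143 125 115 141 135 123  26  78  73  70  68  45  79 106
148 150 148 147 147 142 142  61 142  92 145 141  27  83  72  71  71  46  68 107
148 149 147 147 145 233 232 155  80  56 145 142  65  81  72  69  70  44  59 106
147 149 149 146 154 229 228 230 232  89 116 144  36  74  70  70  70  79  73 103
149 150 147 157 232 231 230 233 153 241 237  98  61  72  67  79  79  79 190  96
147 149 147 235 231 231 232 230 147 149 116  45  48  91  73  80  78  78  89 174
149 149 160 234 231 229 232 235 146  92  60 114  45  47  49  49  82  79  79  79
148 143 235 231 230 226 230 150 147  27  49  47  50  49  48  47  53  79  80  80
```

apply_moves(rows=[[[0,0,0],[0,0,0]],[[0,0,0],[0,0,0]],[[0,0,0],[0,0,0]],[[0,0,0],[0,0,0]],[[0,0,0],[0,0,0]],[[0,0,0],[0,0,0]],[[0,0,0],[0,0,0]],[[0,0,0],[0,0,0]]])

```text
clock: 12.1
tcp_pos: [0.5809, 0.193, 0.3432]
orientation: [0.132, 3.138, 0.004]
contact_force: [-0.2, 0.1, 0.4]
grip_width: 0.0769
gripper_force: 0.0
```

```bash
python3 - <<'E'
from h import *
A=load('scene')['frame'];T=load('side')['frame'];d=grab_frame('scene');B=d['frame'];t=grab_frame('side')
m=lambda a,b,r:(np.abs(a.astype(int)-b).max(2)[r]>40).sum()
r=np.s_[135:190,160:215];print('meter change',m(A,B,r),m(T,t['frame'],np.s_[180:240,310:370]))
F=cv2.cvtColor(cv2.imread('pics/scene0.png'),4);print('decade change',m(F,B,np.s_[245:300,275:310]))
# tilt: dark case mask (grey-green) in side view; terminals brass
c=np.array([.5815,.1930,.121]); rz=R.from_euler('z',-5,degrees=True)
for dd,n in((d,'scene'),(t,'side')):
    q=np.array([proj(dd,c+rz.apply([x*.015,y*.025,z])) for x in(-1,1) for y in(-1,1) for z in(-.052,.008)])
    hull=cv2.convexHull(q.astype(np.float32)); print(n,'pred',cv2.minAreaRect(hull),cv2.boundingRect(hull))
    f=dd['frame'].astype(int); k=((f.max(2)<135)&(f.max(2)-f.min(2)<25)).astype(np.uint8)
    M=np.zeros_like(k);cv2.fillConvexPoly(M,cv2.convexHull(q.astype(np.int32)),1)
    print(' dark share inside',k[M>0].mean().round(2))
    ring=cv2.dilate(M,np.ones((9,9)))-cv2.dilate(M,np.ones((3,3)));print(' ring dark',k[ring>0].mean().round(2))
f=t['frame'].astype(int);br=(f[...,0]-f[...,2]>35)&(f[...,0]>f[...,1]);ys,xs=np.nonzero(br[190:250,310:360]);print('brass px',list(zip(xs+310,ys+190))[:30])
for y in(-.0125,.0125):print('pred term',[proj(t,c+rz.apply([.02,y,z])).round(1) for z in(-.022,)])
E
```

```text
meter change 1 0
decade change 0
scene pred ((184.70285034179688, 164.613037109375), (30.59119415283203, 21.136028289794922), 79.6583023071289) (172, 149, 25, 31)
 dark share inside 0.74
 ring dark 0.46
side pred ((334.5151672363281, 215.96466064453125), (23.489906311035156, 26.94446563720703), 14.450369834899902) (319, 200, 30, 32)
 dark share inside 0.75
 ring dark 0.2
brass px [(np.int64(327), np.int64(223)), (np.int64(328), np.int64(223)), (np.int64(327), np.int64(224)), (np.int64(328), np.int64(224)), (np.int64(338), np.int64(226))]
pred term [array([326.9, 221.5])]
pred term [array([337.9, 224.3])]
```

The meter is still and the terminals sit within about 2 px of where a straight-hanging meter would put them. The decade box hasn't moved, so I'm handing in.

```bash
python3 -c "
from bench import job; print(job.hand_in())"
```

```text
the job is handed in; nothing more can be done
None
```

The panel meter hangs straight and still by its eye on the hook, dial facing outward; the decade box was not moved, and the job was handed in at about 12 s.

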